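# Stand the white reference plate behind the sight cell

### The job

The camera on the small imaging bench needs its white background. Take the white reference plate from its blue rest and stand it upright on one of its short edges on the yellow mark of the bench, centred on the mark with a broad face square to the lens, and let it stand there by itself. Leave the grey plate lying where it is.

Things in the scene. Friction and masses are not known exactly. Their poses are not given: they have to be found in the camera images.
- white_plate: White plate 84 x 54 x 18 mm, about 0.2 kg. Origin at its centre; x along the 84 mm, y along the 54 mm, z through the thickness; both broad faces alike. Starts flat, centre 49 mm over the table, its length roughly away from the robot, on a fixed blue rest 40 mm high, top 60 x 30 mm (foot 70 x 34, 8 high): its long sides overhang about 12 mm, so fingers pass down beside them.
- grey_plate: Dark grey plate of the same size and axes, lying flat on a second blue rest of the same kind, either to the left or to the right of the white one. Not wanted: leave it lying.
- stage: Imaging bench, fixed grey metal base 12 mm thick, 120 mm wide (y), x from -60 to 300 mm. Origin at table height under the centre of the yellow mark; z up; x is the line of sight, from mark to lens, roughly away from the robot. The lens axis is 42 mm up; beyond the mark stand a steel sight cell (x 69 to 111 mm, 79 high) and the black camera (x 165 to 278 mm, 67 high).
- mark (a point): Centre of the yellow mark, on the base's flat top, 12 mm above the table; axes as the bench's. The mark is a painted outline 40 mm (x) by 74 mm (y), flush, with nothing standing in it. The plate standing right has its centre 42 mm above this point, its length upright and its broad faces across the line of sight, either face to the lens.
There are look-alikes about, which are no part of the job. Leave any orange look-alike of the white_plate alone.

How it is judged:
At the end, for the whole second after the job is handed in: The white plate stands by itself on one of its short edges on the bench's base, upright within 10 degrees, its centre within 18 mm (horizontally) of the mark's centre, its broad faces square to the line of sight within 12 degrees, and at rest ((angle between white_plate's own x axis and vertical below 0.175 rad or angle between white_plate's own x axis and vertical above 2.967 rad) and angle between white_plate's own z axis and vertical between 1.396 and 1.746 rad and horizontal distance between white_plate and mark below 0.018 m and angle between the z axis of white_plate and the x axis of stage, either way round below 0.21 rad and z of white_plate in the frame of stage between 0.048 and 0.06 m and linear speed of white_plate below 0.02 m/s and angular speed of white_plate below 0.1 rad/s); the robot touches nothing.
It fails at once if the grey plate is shifted by more than 25 mm or knocked off its rest (distance of grey_plate from where it was at the start of the episode above 0.025 m).
It also fails if it takes over 35 s, if anything falls off the work surface, if the arm or the gripper's body presses on something with over 40 N, if the wrist force passes 120 N, or if a joint passes its speed limit or range.

### The arm

A 7-joint arm with a two-finger parallel gripper is mounted at the origin on the work surface. World frame = base frame: x ahead of the robot, y to its left, z up, the work surface at z = 0. Lengths are in m, angles in rad, forces in N, time in s.
With the tool pointing down it reaches from about 0.425 to 0.925 m from the base axis. Payload 6.8 kg.
Tool frame: the origin (TCP) lies between the finger pads; the fingertips stand 22 mm ahead of it and the grasp point (between the pads) lies 3 mm ahead of it; z points along the fingers, y is the direction in which the jaws open and shut (so a half turn about z gives the same grasp; the last joint's range is limited). The gripper opens to 85 mm and grips with 20 to 120 N. Pads are 22 mm wide; open, the fingers measure 114 mm over their backs; the gripper's body (76 mm by 85 mm) begins 54 mm behind the grasp point. The pads swing forward as they close: fully open they stand 13 mm farther back than shut.
Start: joints at [-1.376, 0.477, 0.022, 1.555, -0.011, 1.109, -0.083], TCP at [0.201, 0.644, 0.253] pointing down, gripper open.
Joint ranges: [-2.96, 2.96], [-0.34, 2.1], [-1.41, 1.46], [0.24, 2.44], [-1.37, 4.51], [0.17, 1.92], [-2.96, 2.96]. Speed limits (rad/s): [2.39, 2.39, 3.14, 3.14, 3.14, 3.14, 3.14].

### API

Orientations are given as a unit quaternion [w, x, y, z].
In Python, from station import bot gives the robot as it stands. The module is installed in compiled form; this text tells all that it offers.
- The arm moves only by the tool drive_tool, never from a script. Its argument "series" is one flat list of numbers, 7 for each row, row after row: the opening, from -1 (shut) to 1 (fully open), then the shift along the tool's x, y, z in mm, then the turn, a rotation vector about the tool's x, y, z in rad. In form: [jaw, x, y, z, wx, wy, wz, jaw, x, y, z, wx, wy, wz, ...]. A call has 1 to 12 rows; each row shifts and turns the commanded pose from where the row before left it, along the tool's axes as they then stand; what a row does not reach is not made up. A row lasts 1/8 s, in which the tool goes at most 62.5 mm and 10.7 degrees, less where a joint would pass 70% of its speed; a pose out of reach is approached as far as the arm can. A call with a gripper value outside its range is refused whole. The fingers move at their own pace and stop on an object; "force" is the grip in N (left out, the last holds). Time passes only in rows, so rows that do not move let the fingers close. It gives the time, the measured TCP pose, the force and the opening at its end, in the units of the state.
- bot.get_obs(): the state, without advancing time (a new reading comes with each control period).
- bot.read_camera(name): name is "scene" or "top"; returns a dict with "pixels" (384x512x3 uint8, blue, green, red), "camera_matrix" (3x3 intrinsics, pixels), "rvec" (rotation vector, rad) and "tvec" (3), from world to camera coordinates, as OpenCV has them. Camera axes: x right, y down, z forward; pixel columns grow to the right and rows downward; lengths in m; the calibration is good to about 2 mm. A picture is of the moment at which its call begins. There is no depth.
- bot.hand_in(): hands the job in, once; it reports no verdict.
The state is a dict: "t": time; "q": joint angles; "joint_vel": joint speeds; "joint_torque": joint torques, N m; "eef_pos": TCP position; "tool_rot": TCP orientation; "contact_force": force on the tool from outside, world axes, zero at the start; "torque": the same for the moment, N m; "gripper_width": opening from 0.0 (shut) to 1.0 (fully open).
Only numpy, scipy, OpenCV 4.12 (cv2) and the standard library are available. Lean on these libraries where they do the work, as an engineer would, in place of code of your own. Each camera call takes 0.05 s, during which the arm holds its last target. There are 200 camera calls.

## Working session

There is one attempt and no reset: what is moved stays moved. The work goes in short steps, Python scripts to look and compute and a tool call to move; the robot and the scene stay as the last step left them, time stands still between calls to the robot, and variables do not carry over. Pictures are saved under pics/ and viewed, about 8 in all and at most 12, crops included, and the job is handed in when it is done.

Besides the shell and the picture viewer there is one more tool, called after ">>>" as a command line: name --argument value ..., lists and objects as JSON in quotes. drive_tool: Moves the arm, as the interface text tells. Its arguments: {"type":"object","properties":{"series":{"type":"array"},"force":{"type":"number"}},"required":["series"]}

```bash
mkdir -p pics; cat > h.py <<'E'
from station import bot
import numpy as np, cv2
from scipy.spatial.transform import Rotation as R
def cam(n): 
    c=bot.read_camera(n); return c
def ray(c,u,v,z):
    K=np.array(c["camera_matrix"]);Rm=cv2.Rodrigues(np.array(c["rvec"],float))[0];t=np.array(c["tvec"],float).ravel()
    d=Rm.T@np.linalg.inv(K)@[u,v,1];o=-Rm.T@t
    return o+d*(z-o[2])/d[2]
def proj(c,P):
    return cv2.projectPoints(np.array(P,float).reshape(-1,3),np.array(c["rvec"],float),np.array(c["tvec"],float),np.array(c["camera_matrix"],float),None)[0].reshape(-1,2)
E
python3 - <<'E'
from h import *
for n in("top","scene"):
    c=cam(n); cv2.imwrite(f"pics/{n}0.png",c["pixels"]); Rm=cv2.Rodrigues(np.array(c["rvec"],float))[0]; print(n,-Rm.T@np.array(c["tvec"]).ravel(),Rm[2],np.array(c["camera_matrix"])[0])
print(bot.get_obs())
E
```

```text
top [0.40806707 0.05410834 0.91596699] [ 0.16420007 -0.00851911 -0.98639027] [409.71776674   0.         262.09724064]
scene [0.73233805 0.35597319 0.72622999] [-0.24095132 -0.4172898  -0.87624864] [399.96832033   0.         257.73491662]
{'t': 0.1, 'q': array([-1.37608975,  0.47772077,  0.02233291,  1.55632252, -0.01150862,
        1.10932194, -0.0831039 ]), 'joint_vel': array([-7.43134512e-04, -1.88445354e-03, -7.00051426e-04, -2.31719193e-03,
        3.09421691e-04,  1.06820914e-06, -2.30057304e-04]), 'joint_torque': array([ 4.55356625e-03, -5.97763717e+01,  1.61390070e+00, -2.81956941e+01,
        1.28446467e-02,  4.95192318e-03, -4.86120797e-06]), 'eef_pos': array([0.20113817, 0.64382141, 0.25243319]), 'tool_rot': array([-7.07078537e-05,  1.50814963e-01,  9.88561668e-01, -8.19301160e-04]), 'contact_force': array([-0.06468548, -0.24519499,  0.27707531]), 'torque': array([-0.03156909, -0.02449799, -0.02067507]), 'gripper_width': 1.003049703032212}
```

View pics/top0.png

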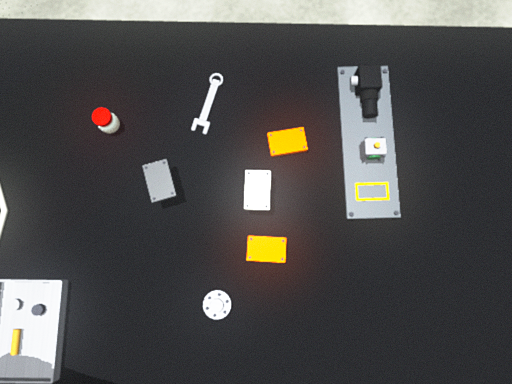

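View pics/scene0.png

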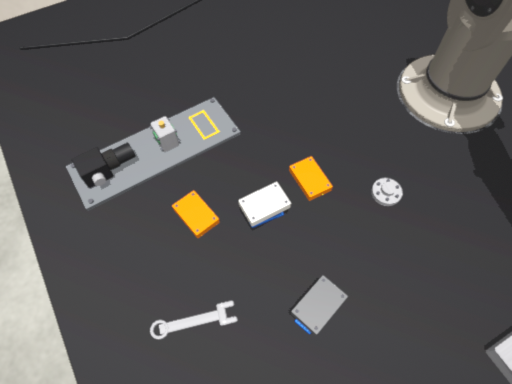

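The top view shows exactly one white plate, at (257,190). Its look-alikes are orange plates at (288,141) and (267,249), and the grey plate at (159,180). The mark is at (372,191). White is the target by colour, and it lies on a blue rest in the scene view at (265,204). Next I measure it and confirm it in a crop.

```bash
cat > meas.py <<'E'
from h import *
from scipy.optimize import least_squares
def corners(m,near):
    cs=[k for k in cv2.findContours(m.astype(np.uint8),cv2.RETR_EXTERNAL,cv2.CHAIN_APPROX_NONE)[0] if abs(cv2.minAreaRect(k)[0]-np.array(near)).max()<12]
    k=max(cs,key=cv2.contourArea); return k.reshape(-1,2)
def pose(c,k,z):  # min area rect on plane z
    P=np.array([ray(c,u,v,z)[:2] for u,v in k])*1000
    r=cv2.minAreaRect(P.astype(np.float32)); b=cv2.boxPoints(r); e=[b[1]-b[0],b[2]-b[1]]; l=max(e,key=np.linalg.norm)
    return np.round(r[0],1),np.round(sorted(r[1]),1),round(np.degrees(np.arctan2(l[1],l[0]))%180,1)
E
python3 - <<'E'
from meas import *
for n,w,y,g in(("top",(257,190),(372,191),(159,180)),("scene",(265,202),(204,125),(320,305))):
    c=cam(n);I=c["pixels"].astype(int);h=cv2.cvtColor(c["pixels"],cv2.COLOR_BGR2HSV)
    white=(I.min(2)>150); yel=cv2.inRange(h,(22,120,120),(35,255,255))>0
    print(n,"white z58",pose(c,corners(white,w),.058))
    print(n,"mark z12",pose(c,corners(yel,y),.012))
    x,yy=w; cr=c["pixels"][yy-50:yy+50,x-50:x+50]; x,yy=y; cr2=c["pixels"][yy-50:yy+50,x-50:x+50]
    o=cv2.resize(np.hstack([cr,cr2]),None,fx=3.8,fy=3.8,interpolation=cv2.INTER_CUBIC); cv2.imwrite(f"pics/c_{n}.png",o)
    if n=="top":
        for u,v in((339,67),(387,66),(347,218),(400,216)): print("base",ray(c,u,v,.012))
        print("grey",ray(c,*g,.058), "or",ray(c,288,141,.01),ray(c,267,249,.01))
cv2.imwrite("pics/crop.png",np.vstack([cv2.resize(cv2.imread(f"pics/c_{n}.png"),(600,300)) for n in("top","scene")]))
E
```

```text
top white z58 (array([545.6,  57.7]), array([55.7, 85.6]), np.float32(178.9))
top mark z12 (array([ 553.2, -199.4]), array([39.2, 74.2]), np.float32(93.1))
base [ 0.847915   -0.13085641  0.012     ]
base [ 0.85263723 -0.24444697  0.012     ]
base [ 0.49183839 -0.14264159  0.012     ]
base [ 0.49806298 -0.26059429  0.012     ]
grey [0.56233059 0.26576698 0.058     ] or [ 0.66626919 -0.01142157  0.01      ] [0.42147796 0.0336201  0.01      ]
scene white z58 (array([548.2,  62.9]), array([60.7, 86.9]), np.float32(178.8))
scene mark z12 (array([ 554.3, -197.1]), array([39.9, 74.4]), np.float32(92.3))
```

View pics/crop.png

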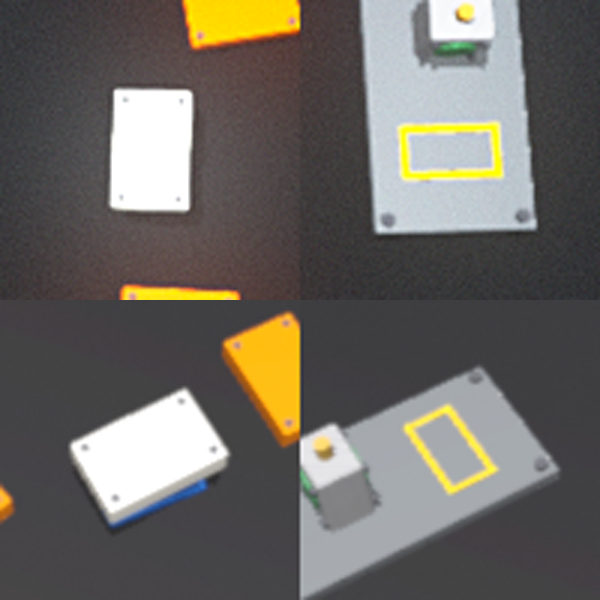

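The white plate is confirmed: in the crop it lies on the blue rest. Its size measures 55.7 x 85.6 mm, against the true 54 x 84. Its centre is about (546, 58.5) mm with yaw -1.1°. The mark measures 39 x 74 mm, centred at about (553.8, -198.2), and the bench yaw is about 2.4°.

The plan is to grip across the 54 mm with the tool tilted back about 35°. I then pitch it 90° about the jaw axis, so it ends 55° forward, and place it.

>>> drive_tool --series '[1,-47,-36.5,0,0,0,0,1,-47,-36.5,0,0,0,0,1,-47,-36.5,0,0,0,0,1,-47,-36.5,0,0,0,0,1,-47,-36.5,0,0,0,0,1,-47,-36.5,0,0,0,0,1,-47,-36.5,0,0,0,0,1,-47,-36.5,0,0,0,0,1,-47,-36.5,0,0,0,0,1,-47,-36.5,0,0,0,0,1,-47,-36.5,0,0,0,0,1,-47,-36.5,0,0,0,0]' --force 50

```text
t: 1.7
eef_pos: [0.6098, 0.0565, 0.2533]
tool_rot: [0.0, 0.151, 0.989, 0.0]
contact_force: [0.5, 0.0, 0.4]
gripper_width: 1.001
```

>>> drive_tool --series '[1,0,0,0,0,0,-0.142,1,0,0,0,0,0,-0.142,1,0,0,0,0,0.1525,0,1,0,0,0,0,0.1525,0,1,0,0,0,0,0.1525,0,1,0,0,0,0,0.1525,0,1,0,0,0,0,0,0,1,0,0,0,0,0,0]'

```text
t: 2.7
eef_pos: [0.609, 0.058, 0.2534]
tool_rot: [-0.299, 0.009, 0.954, 0.003]
contact_force: [-0.8, 0.0, -0.2]
gripper_width: 0.998
```

```bash
cat >> h.py <<'E'
def togo(p,yaw,tilt):
    """remaining shift (mm, tool axes) and turn (rotvec, tool axes) to TCP p (mm); yaw deg of tool-y minus 90; tilt deg back(+)"""
    o=bot.get_obs(); q=o["tool_rot"]; A=R.from_quat([*q[1:],q[0]])
    B=R.from_euler('z',yaw,degrees=True)*R.from_euler('y',tilt,degrees=True)*R.from_matrix(np.diag([-1,1,-1.]))
    print("t",round(o["t"],2),"tcp",np.round(o["eef_pos"]*1000,1),"q",np.round(o["q"],2),"w",round(o["gripper_width"],3),"F",np.round(o["contact_force"],1))
    print("shift(cur axes)",np.round(A.inv().apply(np.array(p)-o["eef_pos"]*1000),1),"turn",np.round((A.inv()*B).as_rotvec(),3))
E
python3 -c "
from h import *
togo((611,58.5,133.5),-1.1,35)"
```

```text
t 2.7 tcp [609.   58.  253.4] q [-0.28  0.72  0.23  1.3  -0.2   1.75  1.52] w 0.998 F [-0.8  0.  -0.2]
shift(cur axes) [-70.1   0.5  97.3] turn [-0.     0.003  0.   ]
```

>>> drive_tool --series '[1,-35,0,48.5,0,0,0,1,-35,0,48.5,0,0,0,1,0,0,0,0,0,0]'

```text
t: 3.08
eef_pos: [0.6079, 0.0583, 0.1316]
tool_rot: [-0.303, 0.009, 0.953, 0.002]
contact_force: [-0.6, 0.6, 0.8]
gripper_width: 0.999
```

```bash
python3 -c "
from h import *
togo((553.7,58.5,51.5),-1.1,35)"
```

```text
t 3.08 tcp [607.9  58.3 131.6] q [-0.28  0.84  0.21  1.37 -0.21  1.57  1.54] w 0.999 F [-0.6  0.6  0.8]
shift(cur axes) [-2.  -0.8 96.7] turn [-0.001 -0.005  0.   ]
```

>>> drive_tool --series '[1,-1,0,40,0,0,0,1,-1,-0.5,30,0,0,0,1,0,0,27,0,0,0,1,0,0,0,0,0,0,1,0,0,0,0,0,0]'

```text
t: 3.7
eef_pos: [0.5591, 0.0587, 0.0559]
tool_rot: [-0.298, 0.009, 0.955, 0.003]
contact_force: [0.2, -0.5, -0.2]
gripper_width: 0.999
```

```bash
python3 - <<'E'
from h import *
togo((553.7,58.5,51.5),-1.1,35)
o=[]
for n,(x,y) in(("top",(257,190)),("scene",(265,202))):
    c=cam(n); o.append(cv2.resize(c["pixels"][y-60:y+60,x-60:x+60],(400,400),interpolation=cv2.INTER_CUBIC))
cv2.imwrite("pics/g1.png",np.hstack(o))
E
```

```text
t 3.7 tcp [559.1  58.7  55.9] q [-0.29  0.85  0.19  1.54 -0.23  1.37  1.56] w 0.999 F [ 0.2 -0.5 -0.2]
shift(cur axes) [ 2.  -0.3  6.7] turn [0.    0.006 0.001]
```

View pics/g1.png

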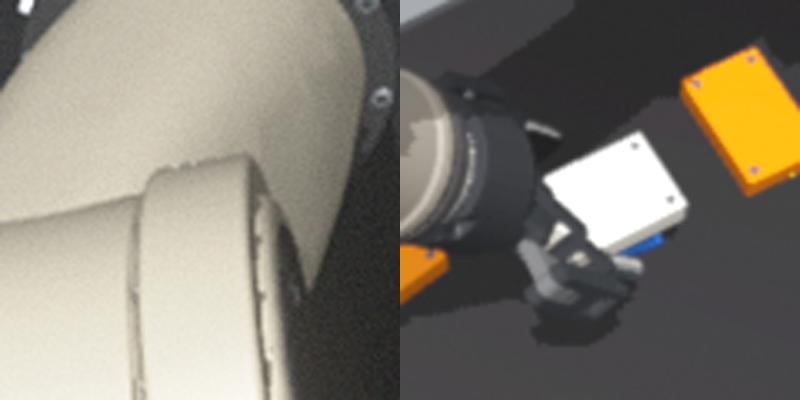

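The picture shows the open fingers either side of the plate, level with its far half (right panel, around (560,250)), and the plate unmoved. I advance the remaining 7 mm and close.

>>> drive_tool --series '[1,2,0,7,0,0,0,1,0,0,0,0,0,0,-1,0,0,0,0,0,0,-1,0,0,0,0,0,0,-1,0,0,0,0,0,0,-1,0,0,0,0,0,0,-1,0,0,0,0,0,0,-1,0,0,0,0,0,0,-1,0,0,0,0,0,0,-1,0,0,0,0,0,0]' --force 60

```text
t: 5.05
eef_pos: [0.5516, 0.0587, 0.0486]
tool_rot: [-0.3, 0.009, 0.954, 0.003]
contact_force: [3.6, 0.2, 4.1]
gripper_width: 0.622
```

```bash
python3 - <<'E'
from h import *
togo((553.7,58.5,51.5),-1.1,35)
E
```

```text
t 5.05 tcp [551.6  58.7  48.6] q [-0.29  0.86  0.19  1.56 -0.23  1.35  1.56] w 0.622 F [3.6 0.2 4.1]
shift(cur axes) [-0.1 -0.1 -3.6] turn [-0.     0.002  0.   ]
```

The grip holds: the opening is 0.622 x 85 ≈ 53 mm. Before tilting I fit a kinematic model to the readings, to see which tilts the joint ranges allow at the mark.

```bash
cat > kin.py <<'E'
import numpy as np
from scipy.spatial.transform import Rotation as R
from scipy.optimize import least_squares
lo=np.array([-2.96,-.34,-1.41,.24,-1.37,.17,-2.96]);hi=np.array([2.96,2.1,1.46,2.44,4.51,1.92,2.96])
def fk(q,L,b0=0,b7=0,s=(1,)*7):
    A=R.from_euler('z',b0); p=np.array([0,0,L[0]]); 
    for i,ax in enumerate('zyzyzyz'):
        A=A*R.from_euler(ax,s[i]*q[i]+(b7 if i==6 else 0))
        if i==1:p=p+A.apply([L[4],0,L[1]])
        if i==3:p=p+A.apply([L[5],0,L[2]])
        if i==5:p=p+A.apply([L[6],0,L[3]])
    return p,A
E
python3 - <<'E'
from h import *; from kin import *; import itertools
o=bot.get_obs()
D=[([-1.37608975,.47772077,.02233291,1.55632252,-.01150862,1.10932194,-.0831039],[.20113817,.64382141,.25243319],[0,.150815,.988562,-.0008]),
([-.28,.72,.23,1.3,-.2,1.75,1.52],[.609,.058,.2534],[-.299,.009,.954,.003]),
([-.28,.84,.21,1.37,-.21,1.57,1.54],[.6079,.0583,.1316],[-.303,.009,.953,.002]),
(o["q"],o["eef_pos"],o["tool_rot"])]
print(o["q"])
best=[]
for s in itertools.product((1,-1),repeat=4):
    S=(s[0],1,s[1],1,s[2],1,s[3])
    for b0 in(0,np.pi/2,np.pi,-np.pi/2):
     for b7 in(0,np.pi):
      def f(x):
        r=[]
        for q,p,t in D:
            P,A=fk(q,x[:7],x[7],x[8],S); r+=[*(P-p),*(.3*(A.inv()*R.from_quat([*t[1:],t[0]])).as_rotvec())]
        return np.array(r)
      z=least_squares(f,[.35,.35,.35,.25,0,0,0,b0,b7]); best.append((z.cost,S,np.round(z.x,4),np.abs(z.fun).max()))
best.sort(key=lambda a:a[0])
for b in best[:4]:print(b)
E
```

```text
[-0.28635806  0.85648804  0.192323    1.56231125 -0.22615553  1.35281814
  1.55777625]
(np.float64(0.0003423493597325687), (-1, 1, -1, 1, -1, 1, -1), array([ 0.2927,  0.4945,  0.5179,  0.2914, -0.0594, -0.023 , -0.0255,
       -0.0778,  1.5052]), np.float64(0.01384580269761819))
(np.float64(0.00034234935973258615), (-1, 1, -1, 1, -1, 1, -1), array([ 0.2927,  0.4945,  0.5179,  0.2914, -0.0594, -0.023 , -0.0255,
       -0.0778,  1.5052]), np.float64(0.013845801320056651))
(np.float64(0.0003423493597325895), (-1, 1, -1, 1, -1, 1, -1), array([ 0.2927,  0.4945,  0.5179,  0.2914, -0.0594, -0.023 , -0.0255,
       -0.0778,  1.5052]), np.float64(0.013845804055194422))
(np.float64(0.00034234935973268145), (-1, 1, -1, 1, -1, 1, -1), array([ 0.2927,  0.4945,  0.5179,  0.2914, -0.0594, -0.023 , -0.0255,
       -0.0778,  1.5052]), np.float64(0.013845799161922056))
```

```bash
cat > kin2.py <<'E'
from kin import *
S=(-1,1,-1,1,-1,1,-1)
def fk2(q,x):
    A=R.from_euler('z',x[12]); p=np.array([0,0,x[0]])
    for i,ax in enumerate('zyzyzyz'):
        A=A*R.from_euler(ax,S[i]*q[i]+(x[13] if i==6 else 0))
        if i in(1,3,5):
            k=(i-1)//2; p=p+A.apply([x[4+k],x[7+k],x[1+k]])
        if i==0:p=p+A.apply([x[10],x[11],0])
    return p,A
E
python3 - <<'E'
from h import *; from kin2 import *
o=bot.get_obs()
D=[([-1.37608975,.47772077,.02233291,1.55632252,-.01150862,1.10932194,-.0831039],[.20113817,.64382141,.25243319],[0,.150815,.988562,-.0008]),
([-.28,.72,.23,1.3,-.2,1.75,1.52],[.609,.058,.2534],[-.299,.009,.954,.003]),
([-.28,.84,.21,1.37,-.21,1.57,1.54],[.6079,.0583,.1316],[-.303,.009,.953,.002]),
(o["q"],o["eef_pos"],o["tool_rot"])]
x0=np.array([.35,.4,.4,.3]+[0]*8+[0,np.pi/2])
for sgn in(1,-1):
  def f(x):
    r=[]
    for q,p,t in D:
        P,A=fk2(q,x); r+=[*(P-p),*(.3*(A.inv()*R.from_quat([*t[1:],t[0]])).as_rotvec())]
    return np.array([*np.array(r)*100,*(.02*(x-x0))])
  x0[13]=sgn*np.pi/2
  z=least_squares(f,x0); print(np.round(z.x,3)); print(np.round(z.fun[:24].reshape(-1,6),2)); 
  if sgn==1: np.save("x.npy",z.x)
E
```

```text
[ 0.867  0.747  0.606  1.121 -0.534  0.137 -0.266 -0.985  0.766  1.153
  0.012 -0.985 -0.003  1.57 ]
[[ 0.02 -0.01 -0.   -0.   -0.   -0.06]
 [ 0.    0.01  0.    0.11 -0.1  -0.05]
 [-0.    0.18 -0.   -0.13 -0.09  0.15]
 [-0.   -0.17  0.    0.06  0.   -0.04]]
[ 8.670e-01  7.470e-01  6.060e-01  1.121e+00 -5.340e-01  1.370e-01
 -2.660e-01 -9.850e-01  7.660e-01  1.153e+00  1.200e-02 -9.850e-01
 -3.000e-03 -4.714e+00]
[[ 0.02 -0.01 -0.   -0.   -0.   -0.06]
 [ 0.    0.01  0.    0.11 -0.1  -0.05]
 [-0.    0.18 -0.   -0.13 -0.09  0.15]
 [-0.   -0.17  0.    0.06  0.   -0.04]]
```

The orientation model fits exactly (b0=0, b7=π/2), but the lengths need more data. I lift the plate and gather readings along the way.

>>> drive_tool --series '[-1,25,0,-35,0,0,0,-1,25,0,-35,0,0,0,-1,25,0,-35,0,0,0,-1,25,0,-35,0,0,0,-1,0,0,0,0,0,0]'

```text
t: 5.68
eef_pos: [0.5502, 0.0585, 0.2227]
tool_rot: [-0.298, 0.009, 0.954, 0.003]
contact_force: [0.4, -0.0, -2.4]
gripper_width: 0.627
```

```bash
cat > log.py <<'E'
from h import *
import json
o=bot.get_obs(); open("log.jsonl","a").write(json.dumps([list(map(float,o[k])) for k in("q","eef_pos","tool_rot")])+"\n")
togo((554.2,-198.2,200),2.4,-55)
E
python3 log.py
```

```text
t 5.67 tcp [550.2  58.5 222.7] q [-0.31  0.65  0.23  1.5  -0.19  1.62  1.52] w 0.627 F [ 0.4 -0.  -2.4]
shift(cur axes) [ -20.1 -256.6   13.4] turn [-0.011 -1.565 -0.067]
```

>>> drive_tool --series '[-1,0,0,0,0,-0.15,0,-1,0,0,0,0,-0.15,0,-1,0,0,0,0,-0.15,0,-1,0,0,0,0,-0.16,0,-1,0,0,0,0,0,0]'

```text
t: 6.3
eef_pos: [0.5455, 0.0585, 0.2188]
tool_rot: [-0.003, 0.009, 1.0, -0.0]
contact_force: [0.2, -0.8, -3.1]
gripper_width: 0.624
```

```bash
python3 log.py
```

```text
t 6.3 tcp [545.5  58.5 218.8] q [-0.42  0.31  0.25  1.91 -0.09  0.94  1.42] w 0.624 F [ 0.2 -0.8 -3.1]
shift(cur axes) [ -13.4 -256.5   18.9] turn [-0.029 -0.965 -0.055]
```

>>> drive_tool --series '[-1,0,-50,0,0,0,0,-1,0,-50,0,0,0,0,-1,0,-50,0,0,0,0,-1,0,-50,0,0,0,0,-1,0,-50,0,0,0,0,-1,0,0,0,0,0,0.06,-1,0,0,0,0,0,0]'

```text
t: 7.18
eef_pos: [0.5445, -0.1916, 0.219]
tool_rot: [-0.002, 0.04, 0.999, 0.0]
contact_force: [0.2, 0.6, -2.7]
gripper_width: 0.623
```

```bash
python3 log.py
```

```text
t 7.17 tcp [ 544.5 -191.6  219. ] q [-0.05  0.37  0.35  1.85 -0.15  0.96  1.86] w 0.623 F [ 0.2  0.6 -2.7]
shift(cur axes) [-10.2  -5.8  18.9] turn [-0.057 -0.963 -0.112]
```

>>> drive_tool --series '[-1,0,0,0,0,-0.15,0,-1,0,0,0,0,-0.15,0,-1,0,0,0,0,-0.15,0,-1,0,0,0,0,0,0]'

```text
t: 7.68
eef_pos: [0.5418, -0.19, 0.2184]
tool_rot: [0.22, 0.038, 0.975, -0.008]
contact_force: [0.3, 0.0, -1.9]
gripper_width: 0.623
```

```bash
python3 log.py
```

```text
t 7.67 tcp [ 541.8 -190.   218.4] q [ 0.06  0.19  0.25  2.15 -0.36  0.39  2.09] w 0.623 F [ 0.3  0.  -1.9]
shift(cur axes) [-3.9 -7.2 22.2] turn [-0.076 -0.515 -0.093]
```

```bash
python3 - <<'E'
import json
from kin2 import *
D=[json.loads(l) for l in open("log.jsonl")]
D+=[([-1.37608975,.47772077,.02233291,1.55632252,-.01150862,1.10932194,-.0831039],[.20113817,.64382141,.25243319],[0,.150815,.988562,-.0008]),
([-0.28635806,0.85648804,0.192323,1.56231125,-0.22615553,1.35281814,1.55777625],[.5516,.0587,.0486],[-.3,.009,.954,.003])]
x0=np.array([.35,.4,.4,.25]+[0]*8+[0,np.pi/2])
def f(x):
    r=[]
    for q,p,t in D: r+=[*((fk2(q,x)[0]-p)*1000)]
    return np.array([*r,*(1.*(x-x0)),*((x-x0)[12:]*1e4)])
z=least_squares(f,x0); np.save("x.npy",z.x)
print(np.round(z.x,3)); print(np.round(z.fun[:18].reshape(-1,3),1))
for n,p,yaw,tilts in(("place",(.5542,-.1982,.0596),2.4,(-25,-30,-35,-40,-50,-55,-65)),("grasp",(.5516,.0587,.0486),-1.1,(35,45,55,60,65,70))):
  for t in tilts:
    B=R.from_euler('z',yaw,degrees=True)*R.from_euler('y',t,degrees=True)*R.from_matrix(np.diag([-1,1,-1.]))
    best=[]
    rng=np.random.default_rng(0)
    for k in range(30):
        g=lambda q:np.r_[fk2(q,z.x)[0]-p,.3*(fk2(q,z.x)[1].inv()*B).as_rotvec()]
        s=least_squares(g,rng.uniform(lo,hi),bounds=(lo,hi)); 
        if s.cost<1e-8: best.append(s.x)
    b=sorted(best,key=lambda q:abs(q[4]))
    print(n,t,len(best),*[np.round(q,2) for q in b[::max(1,len(b)//3)]])
E
```

```text
[ 0.287  0.542  0.473  0.305 -0.    -0.     0.    -0.015 -0.031 -0.
 -0.    -0.015  0.     1.571]
[[ 0.  0. -0.]
 [-0. -0.  0.]
 [-0.  0.  0.]
 [ 0. -0. -0.]
 [ 0.  0.  0.]
 [-0. -0.  0.]]
place -25 15 [ 0.81  0.58 -0.6   2.15  1.1   0.17  0.9 ] [ 0.82  0.58 -0.62  2.15  1.12  0.18  0.88] [-0.58  1.32  1.45  2.24  4.4   1.39 -2.95]
place -30 13 [ 1.32  1.01 -1.32  2.18  1.69  0.7   0.6 ] [ 0.95  0.63 -0.75  2.2   1.79  0.2   0.28] [ 0.38  0.51 -0.06  2.23  4.19  0.18 -2.27] [-0.38  0.78  0.95  2.28  4.38  0.79 -2.67]
place -35 14 [ 1.38  1.11 -1.38  2.22  1.87  0.75  0.53] [ 1.06  0.7  -0.87  2.24  2.22  0.28 -0.08] [ 0.83  0.59 -0.57  2.25  2.93  0.19 -0.88] [ 0.15  0.54  0.24  2.29  4.05  0.43 -2.16]
place -40 16 [ 1.42  1.17 -1.39  2.26  2.04  0.74  0.44] [ 1.23  0.84 -1.05  2.27  2.32  0.43 -0.05] [ 0.42  0.55 -0.05  2.32  3.73  0.44 -1.77] [-0.23  0.74  0.76  2.36  4.05  0.85 -2.3 ]
place -50 19 [ 1.49  1.33 -1.41  2.33  2.35  0.78  0.34] [ 1.36  1.03 -1.16  2.33  2.65  0.59 -0.17] [ 0.82  0.67 -0.47  2.36  3.42  0.61 -1.27] [-0.36  1.07  1.01  2.43  3.86  1.37 -2.34]
place -55 
[... 486 characters left out ...]
  0.95 -0.16  1.42 -0.02  1.55  1.36] [ 0.14  1.   -0.49  1.4   0.17  1.58  1.18] [ 0.2   1.03 -0.59  1.4   0.24  1.6   1.11]
grasp 55 22 [-0.01  1.05 -0.23  1.3  -0.    1.74  1.32] [ 0.03  1.07 -0.32  1.3   0.04  1.75  1.27] [-0.2   1.05  0.09  1.32 -0.19  1.73  1.51] [ 0.38  1.31 -1.06  1.27  0.5   1.92  0.83]
grasp 60 20 [-0.    1.11 -0.26  1.25 -0.    1.83  1.3 ] [ 0.07  1.13 -0.38  1.24  0.07  1.84  1.23] [ 0.27  1.24 -0.81  1.22  0.32  1.92  0.97] [-0.48  1.21  0.65  1.3  -0.5   1.9   1.85]
grasp 65 16 [ 0.01  1.16 -0.29  1.2   0.    1.92  1.28] [-0.05  1.15 -0.17  1.2  -0.06  1.91  1.35] [-0.16  1.14  0.03  1.21 -0.17  1.91  1.47] [-0.24  1.15  0.18  1.22 -0.25  1.92  1.56]
grasp 70 0
```

The model fits to under 0.1 mm. A 55° forward tilt at the mark needs the wrist on its other branch, with q5 near 3.5. I plan a smooth path to that in free air and check that a minimum-norm tracker would follow it.

```bash
cat > plan.py <<'E'
from kin2 import *
X=np.load("x.npy"); F=lambda q:fk2(q,X)
def err(q,p,B): P,A=F(q); return np.r_[p-P,A.apply((A.inv()*B).as_rotvec())]
def jac(q):
    P,A=F(q);J=np.zeros((6,7))
    for i in range(7):
        d=q.copy();d[i]+=1e-6;p,a=F(d);J[:,i]=np.r_[p-P,(a*A.inv()).as_rotvec()]/1e-6
    return J
def track(q,p,B):
    for _ in range(8):
        e=err(q,p,B);J=jac(q); q=np.clip(q+J.T@np.linalg.solve(J@J.T+1e-5*np.eye(6),e),lo+.01,hi-.01)
    return q,np.abs(err(q,p,B))
def ori(yaw,t): return R.from_euler('z',yaw,degrees=True)*R.from_euler('y',t,degrees=True)*R.from_matrix(np.diag([-1,1,-1.]))
def ik(q0,p,B,w):
    m=(lo+hi)/2;h=(hi-lo)/2
    g=lambda q:np.r_[err(q,p,B)*np.r_[1,1,1,.3,.3,.3]*1e3,w*(q-q0),.3*((q-m)/h)**6]
    return least_squares(g,np.clip(q0,lo+.02,hi-.02),bounds=(lo,hi)).x
def rows(q,path):
    """tool-frame rows rounded, with simulated tracking"""
    p,B=F(q); out=[]
    for qq in path:
        P,A=F(qq); s=np.round(B.inv().apply(P-p)*1000,1);r=np.round((B.inv()*A).as_rotvec(),3)
        p=p+B.apply(s/1000);B=B*R.from_rotvec(r); q1,e=track(q,p,B)
        out.append([*s,*r]); print([float(v) for v in out[-1]],"q",np.round(q1,2),"dq",round(np.abs(q1-q).max(),2),"e",round(e.max(),3),"z",round(p[2],3)); q=q1
    return q
E
python3 - <<'E'
from h import bot
from plan import *
q=np.array(bot.get_obs()["q"]); P=np.array([.5542,-.1982,.24]);B=ori(2.4,-55)
for s in([.66,.69,-.27,2.35,3.55,.82,-1.42],[1.2,.9,-1.,2.3,2.8,.6,-.2],[.9,.7,-.6,2.3,3.2,.7,-1]):
    g=ik(np.array(s),P,B,.2); gd=ik(g,P*[1,1,0]+[0,0,.0596],B,.2)
    print("hover",np.round(g,2),err(g,P,B).max().round(4),"down",np.round(gd,2),err(gd,P*[1,1,0]+[0,0,.0596],B).max().round(4))
    n=22; path=[q+(g-q)*k/n for k in range(1,n+1)]
    qe=rows(q,path)
    for z in(.19,.14,.1,.0596): qe,e=track(qe,P*[1,1,0]+[0,0,z],B); print(z,np.round(qe,2),e.max().round(4))
E
```

```text
hover [ 0.93  0.26 -0.55  2.34  3.9   0.4  -1.91] 0.0 down [ 0.8   0.71 -0.42  2.39  3.49  0.77 -1.3 ] 0.0
[18.7, -21.4, 2.0, 0.061, 0.043, 0.01] q [-0.    0.19  0.32  2.17 -0.23  0.4   1.97] dq 0.13 e 0.0 z 0.208
[14.8, -22.4, 2.3, 0.066, 0.03, 0.01] q [-0.07  0.2   0.4   2.18 -0.11  0.39  1.85] dq 0.13 e 0.0 z 0.202
[10.7, -22.9, 2.6, 0.067, 0.017, 0.008] q [-0.13  0.21  0.49  2.2   0.01  0.38  1.74] dq 0.12 e 0.0 z 0.198
[6.7, -22.4, 2.7, 0.067, 0.004, 0.008] q [-0.2   0.22  0.57  2.21  0.12  0.35  1.64] dq 0.11 e 0.0 z 0.197
[2.6, -21.4, 2.6, 0.065, -0.009, 0.008] q [-0.27  0.24  0.67  2.23  0.23  0.32  1.54] dq 0.11 e 0.0 z 0.198
[-1.1, -19.6, 2.7, 0.059, -0.022, 0.006] q [-0.34  0.26  0.77  2.24  0.32  0.27  1.45] dq 0.1 e 0.0 z 0.202
[-4.5, -17.2, 2.4, 0.051, -0.033, 0.007] q [-0.41  0.29  0.88  2.25  0.4   0.21  1.38] dq 0.1 e 0.0 z 0.207
[-7.5, -14.2, 2.1, 0.043, -0.044, 0.006] q [-0.48  0.32  0.97  2.27  0.46  0.18  1.31] dq 0.1 e 0.035 z 0.214
[-9.9, -10.9, 1.8, 0.032, -0.051, 0.007] q [-0.53  0.35  1.06  2.28  0.53  0.18  1.22] dq 0.09 e 0.097 z 0.221
[-11.6, -7.2, 1.2, 0
[... 6382 characters left out ...]
3  2.35  3.66  0.42 -1.81] dq 0.09 e 0.0 z 0.231
[-4.1, 17.1, -4.6, -0.059, -0.028, 0.01] q [ 0.08  0.24  0.38  2.36  3.76  0.46 -1.89] dq 0.09 e 0.0 z 0.234
[-2.4, 18.0, -5.0, -0.062, -0.02, 0.009] q [ 0.13  0.23  0.33  2.37  3.86  0.5  -1.98] dq 0.1 e 0.0 z 0.237
[-0.5, 18.6, -5.4, -0.062, -0.013, 0.009] q [ 0.16  0.23  0.3   2.38  3.95  0.53 -2.06] dq 0.1 e 0.0 z 0.239
[1.4, 18.6, -5.7, -0.061, -0.005, 0.007] q [ 0.19  0.22  0.27  2.39  4.05  0.57 -2.14] dq 0.1 e 0.0 z 0.24
0.19 [ 0.19  0.35  0.29  2.42  3.91  0.7  -1.99] 0.0
0.14 [ 0.19  0.49  0.29  2.43  3.81  0.83 -1.88] 0.0024
0.1 [ 0.2   0.6   0.28  2.43  3.75  0.94 -1.82] 0.0038
0.0596 [ 0.2   0.72  0.27  2.43  3.69  1.03 -1.76] 0.0
```

A straight joint path lets the tracker swing the elbow instead of the wrist. I give q6 a bump so the tool traces a wider cone, and check again.

```bash
cat >> plan.py <<'E'
def rows2(q,path,show=True):
    p,B=F(q); out=[];m=[0,0,9]
    for qq in path:
        P,A=F(qq); s=np.round(B.inv().apply(P-p)*1000);r=np.round((B.inv()*A).as_rotvec(),2)
        p=p+B.apply(s/1000);B=B*R.from_rotvec(r); q1,e=track(q,p,B); m=[max(m[0],np.abs(q1-q).max()),max(m[1],e.max()),min(m[2],p[2])]
        out.append([*s,*r]); q=q1
        if show: print(", ".join(f"{v:g}" for v in [-1,*out[-1]]),"| q",np.round(q,2),"p",np.round(p,2),"turn",round(np.linalg.norm(r),2))
    print("max dq,e,minz",np.round(m,3),"end q",np.round(q,2),"shift",max(np.linalg.norm(o[:3]) for o in out),"turn",max(np.linalg.norm(o[3:]) for o in out).round(2)); return q
E
python3 - <<'E'
from h import bot
from plan import *
q=np.array(bot.get_obs()["q"]); P=np.array([.5542,-.1982,.24]);B=ori(2.4,-55)
g=np.array([.55,.2,-.1,2.35,3.9,.48,-1.9]); g=ik(g,P,B,.2); print(np.round(g,2))
for n in(24,30):
  for b in(.4,.6,.8):
    for up in(0,.15):
      path=[]
      for k in range(1,n+1):
        s=k/n; x=q+(g-q)*s; w=np.sin(np.pi*s); x[5]+=b*w; x[1]-=up*w; path.append(x)
      print(n,b,up,end=" "); rows2(q,path,False)
E
```

```text
[ 0.73  0.23 -0.32  2.35  3.96  0.45 -2.  ]
24 0.4 0 max dq,e,minz [0.427 0.    0.186] end q [ 0.18  0.22  0.28  2.39  4.06  0.57 -2.16] shift 37.53664875824692 turn 0.14
24 0.4 0.15 max dq,e,minz [0.212 0.    0.213] end q [ 0.1   0.22  0.37  2.39  4.07  0.59 -2.17] shift 44.56455991031439 turn 0.13
24 0.6 0 max dq,e,minz [0.264 0.    0.183] end q [ 0.12  0.22  0.35  2.39  4.09  0.58 -2.19] shift 45.0111097397076 turn 0.16
24 0.6 0.15 max dq,e,minz [0.212 0.    0.208] end q [ 0.09  0.22  0.39  2.39  4.09  0.59 -2.18] shift 51.55579501860097 turn 0.17
24 0.8 0 max dq,e,minz [0.231 0.    0.181] end q [ 0.07  0.22  0.41  2.39  4.08  0.59 -2.19] shift 52.40229002629561 turn 0.2
24 0.8 0.15 max dq,e,minz [0.209 0.    0.204] end q [ 0.06  0.22  0.41  2.4   4.06  0.6  -2.17] shift 59.2452529743945 turn 0.2
30 0.4 0 max dq,e,minz [0.387 0.    0.186] end q [ 0.19  0.22  0.28  2.39  4.06  0.57 -2.16] shift 30.528675044947494 turn 0.11
30 0.4 0.15 max dq,e,minz [0.172 0.    0.213] end q [ 0.11  0.22  0.36  2.39  4.07  0.59 -2.16] shift 35.4682957019364 turn 0.11
30 0.6 0 max dq,e,minz [0.224 0.    0.183] end q [ 0.13  0.22  0.35  2.39  4.08  0.58 -2.17] shift 36.45545226711637 turn 0.14
30 0.6 0.15 max dq,e,minz [0.168 0.    0.208] end q [ 0.09  0.22  0.38  2.39  4.07  0.58 -2.17] shift 41.66533331199932 turn 0.14
30 0.8 0 max dq,e,minz [0.191 0.    0.181] end q [ 0.09  0.22  0.39  2.39  4.08  0.6  -2.18] shift 41.88078318274385 turn 0.16
30 0.8 0.15 max dq,e,minz [0.177 0.    0.204] end q [ 0.08  0.22  0.4   2.4   4.06  0.59 -2.16] shift 47.74934554525329 turn 0.16
```

```bash
cat > go.py <<'E'
from h import bot
from plan import *
import sys
n=int(sys.argv[1]); b=float(sys.argv[2]); s0=float(sys.argv[3])
q=np.array(bot.get_obs()["q"]); P=np.array([.5542,-.1982,.24]);B=ori(2.4,-55)
g=ik(np.array([.55,.2,-.1,2.35,3.9,.48,-1.9]) if s0==0 else np.array(eval(sys.argv[4])),P,B,.2)
path=[]; w0=np.sin(np.pi*s0)
for k in range(1,n+1):
    s=k/n; x=q+(g-q)*s; w=np.sin(np.pi*(s0+(1-s0)*s))-w0*(1-s); x[5]+=b*w; x[1]-=.15*w/.6*b; path.append(x)
rows2(q,path)
E
python3 go.py 30 .6 0
```

```text
-1, 27, -9, -7, 0.02, 0.08, 0.01 | q [ 0.01  0.18  0.31  2.16 -0.26  0.47  1.99] p [ 0.51 -0.2   0.21] turn 0.08
-1, 28, -14, -6, 0.04, 0.07, 0.02 | q [-0.04  0.16  0.37  2.18 -0.14  0.52  1.88] p [ 0.48 -0.21  0.21] turn 0.08
-1, 25, -20, -6, 0.06, 0.07, 0.01 | q [-0.08  0.15  0.42  2.18 -0.01  0.58  1.76] p [ 0.46 -0.22  0.21] turn 0.09
-1, 24, -26, -5, 0.08, 0.06, 0.03 | q [-0.13  0.14  0.47  2.19  0.14  0.63  1.62] p [ 0.43 -0.25  0.21] turn 0.1
-1, 19, -30, -5, 0.09, 0.04, 0.03 | q [-0.16  0.12  0.52  2.21  0.28  0.68  1.48] p [ 0.4  -0.27  0.22] turn 0.1
-1, 14, -33, -4, 0.11, 0.03, 0.03 | q [-0.2   0.11  0.55  2.22  0.45  0.73  1.33] p [ 0.38 -0.3   0.23] turn 0.12
-1, 8, -37, -4, 0.11, 0.01, 0.04 | q [-0.23  0.1   0.59  2.22  0.6   0.78  1.19] p [ 0.36 -0.33  0.24] turn 0.12
-1, 3, -37, -3, 0.11, -0.01, 0.05 | q [-0.25  0.08  0.61  2.23  0.75  0.82  1.04] p [ 0.35 -0.36  0.26] turn 0.12
-1, -5, -36, -2, 0.11, -0.04, 0.04 | q [-0.26  0.07  0.63  2.24  0.91  0.85  0.9 ] p [ 0.34 -0.39  0.28] turn 0.12
-1, -10, -35, -2, 0.11, -0.05, 0.06 | q [-0.27  0.06  0.64  2.25  1.07  0.89 
[... 1752 characters left out ...]
41] turn 0.12
-1, 24, 33, -2, -0.11, 0.05, 0.03 | q [-0.03  0.16  0.49  2.37  3.5   0.74 -1.63] p [ 0.6  -0.27  0.38] turn 0.12
-1, 29, 29, -1, -0.09, 0.07, 0.04 | q [-0.    0.17  0.46  2.37  3.63  0.71 -1.77] p [ 0.6  -0.25  0.34] turn 0.12
-1, 34, 24, -2, -0.08, 0.09, 0.03 | q [ 0.03  0.19  0.43  2.38  3.79  0.66 -1.91] p [ 0.59 -0.23  0.31] turn 0.12
-1, 36, 19, -0, -0.06, 0.09, 0.03 | q [ 0.06  0.2   0.4   2.39  3.92  0.63 -2.04] p [ 0.57 -0.21  0.27] turn 0.11
-1, 37, 14, -0, -0.05, 0.1, 0.02 | q [ 0.09  0.22  0.38  2.39  4.07  0.58 -2.17] p [ 0.55 -0.2   0.24] turn 0.11
max dq,e,minz [0.168 0.    0.208] end q [ 0.09  0.22  0.38  2.39  4.07  0.58 -2.17] shift 41.66533331199932 turn 0.14
```

>>> drive_tool --series '[-1,27,-9,-7,0.02,0.08,0.01,-1,28,-14,-6,0.04,0.07,0.02,-1,25,-20,-6,0.06,0.07,0.01,-1,24,-26,-5,0.08,0.06,0.03,-1,19,-30,-5,0.09,0.04,0.03,-1,14,-33,-4,0.11,0.03,0.03,-1,8,-37,-4,0.11,0.01,0.04,-1,3,-37,-3,0.11,-0.01,0.05,-1,-5,-36,-2,0.11,-0.04,0.04,-1,-10,-35,-2,0.11,-0.05,0.06]'

```text
t: 8.93
eef_pos: [0.3421, -0.4139, 0.3133]
tool_rot: [0.071, 0.214, 0.887, -0.402]
contact_force: [-0.9, -0.6, -3.2]
gripper_width: 0.622
```

```bash
python3 log.py; python3 go.py 20 .6 0.333 "[.09,.22,.38,2.38,4.07,.58,-2.17]"
```

```text
t 8.93 tcp [ 342.1 -413.9  313.3] q [-0.28  0.06  0.64  2.24  1.07  0.9   0.73] w 0.622 F [-0.9 -0.6 -3.2]
shift(cur axes) [-87.1 296.4 -94.6] turn [-0.994 -0.752 -0.043]
-1, -15, -32, -0, 0.1, -0.06, 0.05 | q [-0.28  0.06  0.65  2.25  1.22  0.93  0.59] p [ 0.34 -0.44  0.34] turn 0.13
-1, -20, -29, -0, 0.08, -0.09, 0.06 | q [-0.28  0.05  0.66  2.26  1.38  0.96  0.44] p [ 0.35 -0.46  0.37] turn 0.13
-1, -26, -22, -0, 0.07, -0.1, 0.06 | q [-0.28  0.05  0.66  2.27  1.53  0.98  0.29] p [ 0.36 -0.47  0.4 ] turn 0.14
-1, -29, -16, -1, 0.04, -0.11, 0.06 | q [-0.27  0.04  0.66  2.28  1.67  1.    0.15] p [ 0.37 -0.48  0.42] turn 0.13
-1, -31, -8, -0, 0.03, -0.11, 0.05 | q [-0.27  0.05  0.66  2.28  1.81  1.01  0.01] p [ 0.39 -0.49  0.45] turn 0.12
-1, -31, -1, -2, -0.01, -0.12, 0.06 | q [-0.26  0.04  0.66  2.29  1.97  1.01 -0.13] p [ 0.41 -0.49  0.47] turn 0.13
-1, -31, 8, -2, -0.02, -0.12, 0.06 | q [-0.25  0.05  0.66  2.3   2.12  1.01 -0.29] p [ 0.44 -0.48  0.49] turn 0.14
-1, -28, 15, -2, -0.05, -0.1, 0.05 | q [-0.24  0.06  0.65  2.31  2.26  1.   -0.42] p [ 0.46 -0.47  0.5 ] turn 0.12
-1, -2
[... 782 characters left out ...]
.42] turn 0.12
-1, 25, 34, -3, -0.11, 0.06, 0.04 | q [-0.05  0.15  0.51  2.37  3.47  0.77 -1.6 ] p [ 0.6  -0.27  0.39] turn 0.13
-1, 31, 30, -2, -0.1, 0.08, 0.04 | q [-0.01  0.17  0.48  2.37  3.63  0.72 -1.75] p [ 0.6  -0.25  0.35] turn 0.13
-1, 35, 26, -1, -0.08, 0.09, 0.04 | q [ 0.02  0.19  0.45  2.38  3.77  0.68 -1.89] p [ 0.59 -0.23  0.31] turn 0.13
-1, 39, 20, -1, -0.07, 0.1, 0.03 | q [ 0.05  0.2   0.42  2.39  3.93  0.64 -2.04] p [ 0.57 -0.21  0.28] turn 0.13
-1, 40, 15, -0, -0.05, 0.1, 0.03 | q [ 0.08  0.22  0.4   2.39  4.07  0.6  -2.17] p [ 0.55 -0.2   0.24] turn 0.12
max dq,e,minz [0.17  0.    0.239] end q [ 0.08  0.22  0.4   2.39  4.07  0.6  -2.17] shift 43.840620433565945 turn 0.14
```

The actual joints match the model, so I continue.

>>> drive_tool --series '[-1,-15,-32,0,0.1,-0.06,0.05,-1,-20,-29,0,0.08,-0.09,0.06,-1,-26,-22,0,0.07,-0.1,0.06,-1,-29,-16,-1,0.04,-0.11,0.06,-1,-31,-8,0,0.03,-0.11,0.05,-1,-31,-1,-2,-0.01,-0.12,0.06,-1,-31,8,-2,-0.02,-0.12,0.06,-1,-28,15,-2,-0.05,-0.1,0.05,-1,-24,22,-2,-0.08,-0.1,0.06,-1,-18,28,-3,-0.09,-0.07,0.05,-1,-12,33,-3,-0.1,-0.06,0.05,-1,-4,36,-4,-0.12,-0.03,0.04]'

```text
t: 10.42
eef_pos: [0.565, -0.3789, 0.4932]
tool_rot: [0.629, 0.072, 0.681, -0.368]
contact_force: [0.2, 0.6, -2.6]
gripper_width: 0.625
```

```bash
python3 log.py; python3 go.py 8 0 1 "[.08,.22,.4,2.38,4.07,.6,-2.17]"
```

```text
t 10.43 tcp [ 565.  -378.9  493.2] q [-0.17  0.1   0.6   2.34  2.88  0.92 -1.03] w 0.625 F [ 0.2  0.6 -2.6]
shift(cur axes) [ 202.8  244.4 -133.6] turn [-0.784  0.493  0.207]
-1, 9, 40, -3, -0.13, 0.01, 0.04 | q [-0.14  0.11  0.58  2.34  3.04  0.87 -1.18] p [ 0.58 -0.35  0.47] turn 0.14
-1, 16, 39, -3, -0.12, 0.03, 0.04 | q [-0.11  0.13  0.56  2.35  3.18  0.82 -1.32] p [ 0.6  -0.32  0.44] turn 0.13
-1, 21, 36, -3, -0.11, 0.05, 0.04 | q [-0.08  0.14  0.53  2.36  3.32  0.77 -1.46] p [ 0.6  -0.3   0.41] turn 0.13
-1, 26, 33, -2, -0.11, 0.06, 0.03 | q [-0.04  0.16  0.5   2.36  3.48  0.73 -1.61] p [ 0.6  -0.27  0.37] turn 0.13
-1, 30, 29, -2, -0.09, 0.07, 0.04 | q [-0.01  0.18  0.47  2.37  3.62  0.7  -1.75] p [ 0.6  -0.25  0.34] turn 0.12
-1, 32, 25, -2, -0.08, 0.08, 0.03 | q [ 0.02  0.19  0.44  2.38  3.76  0.66 -1.88] p [ 0.59 -0.23  0.31] turn 0.12
-1, 35, 20, -1, -0.07, 0.09, 0.03 | q [ 0.06  0.21  0.41  2.39  3.92  0.63 -2.02] p [ 0.57 -0.21  0.27] turn 0.12
-1, 35, 16, -0, -0.06, 0.09, 0.04 | q [ 0.1   0.22  0.38  2.39  4.07  0.6  -2.17] p [ 0.55 -0.2   0.24] turn 0.12
max dq,e,minz [0.163 0.    0.24 ] end q [ 0.1   0.22  0.38  2.39  4.07  0.6  -2.17] shift 42.261093218230876 turn 0.14
```

>>> drive_tool --series '[-1,9,40,-3,-0.13,0.01,0.04,-1,16,39,-3,-0.12,0.03,0.04,-1,21,36,-3,-0.11,0.05,0.04,-1,26,33,-2,-0.11,0.06,0.03,-1,30,29,-2,-0.09,0.07,0.04,-1,32,25,-2,-0.08,0.08,0.03,-1,35,20,-1,-0.07,0.09,0.03,-1,35,16,0,-0.06,0.09,0.04,-1,0,0,0,0,0,0]'

```text
t: 11.55
eef_pos: [0.553, -0.1992, 0.2385]
tool_rot: [0.462, -0.015, 0.887, 0.013]
contact_force: [1.3, -0.6, -2.5]
gripper_width: 0.623
```

```bash
python3 log.py; python3 - <<'E'
from h import *; from plan import *
q=np.array(bot.get_obs()["q"]);B=ori(2.4,-55)
for z in(.2,.16,.12,.09,.0596): q,e=track(q,np.array([.5542,-.1982,z]),B); print(z,np.round(q,2),e.max().round(4))
o=[]
for n in("top","scene"):
    c=cam(n); u,v=proj(c,[.554,-.198,.15])[0].astype(int); u=np.clip(u,75,437);v=np.clip(v,75,309); o.append(cv2.resize(c["pixels"][v-75:v+75,u-75:u+75],(400,400),interpolation=cv2.INTER_CUBIC))
cv2.imwrite("pics/hov.png",np.hstack(o))
E
```

```text
t 11.55 tcp [ 553.  -199.2  238.5] q [ 0.11  0.22  0.37  2.39  4.07  0.59 -2.17] w 0.623 F [ 1.3 -0.6 -2.5]
shift(cur axes) [30.8  0.6 23.1] turn [ 0.002  0.001 -0.009]
0.2 [ 0.11  0.33  0.38  2.42  3.95  0.7  -2.05] 0.0
0.16 [ 0.11  0.44  0.38  2.43  3.87  0.81 -1.96] 0.0025
0.12 [ 0.12  0.56  0.37  2.43  3.79  0.92 -1.89] 0.0079
0.09 [ 0.13  0.65  0.36  2.43  3.75  0.99 -1.84] 0.0063
0.0596 [ 0.14  0.74  0.34  2.43  3.71  1.07 -1.81] 0.0
```

View pics/hov.png

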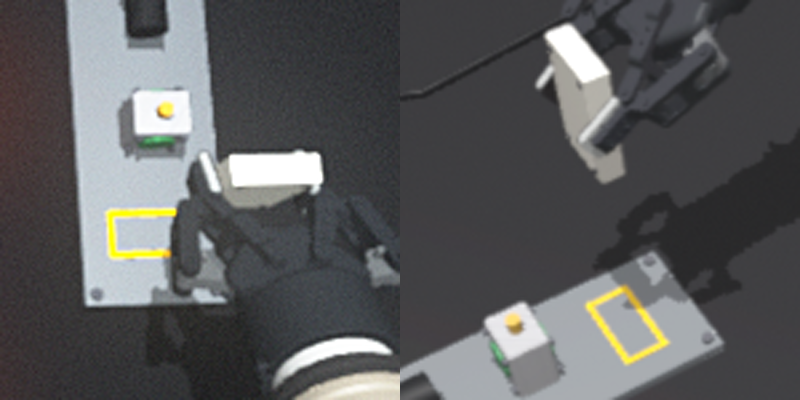

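The plate is upright in the grip above the mark: top face at about (275,170) in the left panel, mark clear below. I measure it in hand before lowering.

```bash
cat > hand.py <<'E'
from meas import *
def look(ztop):
    c=cam("top");I=c["pixels"];m=(I.min(2)>np.array(205)).astype(np.uint8)
    e=proj(c,[bot.get_obs()["eef_pos"][0],bot.get_obs()["eef_pos"][1],ztop])[0]
    k=min([k for k in cv2.findContours(m,0,1)[0] if cv2.contourArea(k)>60],key=lambda k:np.linalg.norm(np.array(cv2.minAreaRect(k)[0])-e))
    print("top face",pose(c,k.reshape(-1,2),ztop),"px",cv2.minAreaRect(k)[0],"expected px",e)
E
python3 - <<'E'
from hand import *
look(.275)
c=cam("scene")
# plate model overlay in scene: expected corners
P=[[sx*.009+.5526,sy*.027-.1992,.233+sz*.042] for sx in(-1,1) for sy in(-1,1) for sz in(-1,1)]
im=c["pixels"].copy()
for u,v in proj(c,P): cv2.circle(im,(int(round(u)),int(round(v))),1,(0,0,255),-1)
u,v=proj(c,[.5526,-.1992,.233])[0].astype(int); cv2.imwrite("pics/ov.png",cv2.resize(im[max(v-40,0):v+40,u-50:u+50],None,fx=7,fy=7,interpolation=cv2.INTER_CUBIC))
E
```

```text
top face (array([ 552.9, -202.6]), array([19.7, 55. ]), np.float32(90.9)) px (419.0, 166.0) expected px [417.13421034 165.78547797]
```

View pics/ov.png

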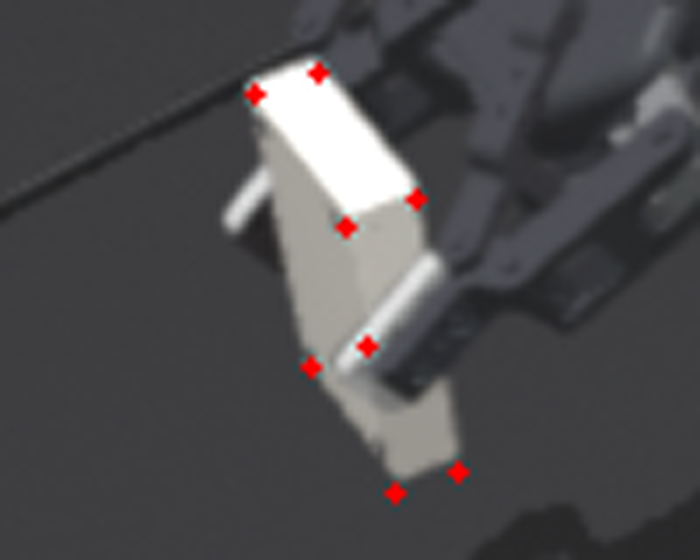

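>>> drive_tool --series '[-1,28,0,29.5,0,0,0,-1,28,0,29.5,0,0,0,-1,37.5,0,16.5,0,0,0,-1,37.5,0,16.5,0,0,0,-1,0,0,0,0,0,0]'

```text
t: 12.38
eef_pos: [0.5505, -0.1985, 0.0759]
tool_rot: [0.46, -0.012, 0.888, 0.012]
contact_force: [-0.1, -0.6, -1.6]
gripper_width: 0.621
```

```bash
python3 -c "
from h import *
togo((554.2,-198.2,64),2.4,-55)
from hand import look
look(bot.get_obs()['eef_pos'][2]+.038)"
```

```text
t 12.38 tcp [ 550.5 -198.5   75.9] q [ 0.22  0.66  0.25  2.43  3.71  0.98 -1.78] w 0.621 F [-0.1 -0.6 -1.6]
shift(cur axes) [7.6 0.  9.9] turn [-0.001 -0.005 -0.013]
top face (array([ 550.5, -200.5]), array([22.3, 54.6]), np.float32(90.9)) px (386.5, 184.5) expected px [385.5159177 183.8958727]
```

>>> drive_tool --series '[-1,4,0,5,0,0,0,-1,3.5,0,5,0,0,0,-1,0,0,0,0,0,0,-1,0,0,0,0,0,0]'

```text
t: 12.92
eef_pos: [0.5554, -0.1981, 0.0672]
tool_rot: [0.462, -0.013, 0.887, 0.012]
contact_force: [0.7, -0.1, -2.5]
gripper_width: 0.62
```

>>> drive_tool --series '[-1,1.6,0,1.1,0,0,0,-1,0,0,0,0,0,0]'

```text
t: 13.18
eef_pos: [0.5549, -0.1982, 0.0646]
tool_rot: [0.461, -0.013, 0.887, 0.012]
contact_force: [0.3, -0.6, -2.6]
gripper_width: 0.625
```

```bash
python3 -c "
from h import *
togo((554.2,-198.2,59.6),2.4,-55)"
```

```text
t 13.18 tcp [ 554.9 -198.2   64.6] q [ 0.22  0.7   0.24  2.42  3.69  1.01 -1.77] w 0.625 F [ 0.3 -0.6 -2.6]
shift(cur axes) [ 4.5 -0.1  2.3] turn [-0.001 -0.001 -0.012]
```

>>> drive_tool --series '[-1,1.2,0,0.8,0,0,0,-1,0,0,0,0,0,0]'

```text
t: 13.42
eef_pos: [0.555, -0.1982, 0.0631]
tool_rot: [0.461, -0.013, 0.887, 0.012]
contact_force: [-0.6, 0.2, -2.7]
gripper_width: 0.619
```

>>> drive_tool --series '[-1,1.2,0,0.8,0,0,0,-1,0,0,0,0,0,0]'

```text
t: 13.68
eef_pos: [0.5549, -0.1981, 0.0616]
tool_rot: [0.461, -0.013, 0.887, 0.012]
contact_force: [0.1, -0.1, -2.2]
gripper_width: 0.624
```

>>> drive_tool --series '[-1,0.8,0,0.6,0,0,0,-1,0,0,0,0,0,0]'

```text
t: 13.92
eef_pos: [0.555, -0.1981, 0.0607]
tool_rot: [0.461, -0.013, 0.887, 0.012]
contact_force: [-0.6, -0.2, -2.8]
gripper_width: 0.621
```

>>> drive_tool --series '[-1,0.8,0,0.6,0,0,0,-1,0,0,0,0,0,0]'

```text
t: 14.18
eef_pos: [0.555, -0.1981, 0.0597]
tool_rot: [0.461, -0.013, 0.887, 0.012]
contact_force: [0.0, 0.6, -2.7]
gripper_width: 0.617
```

>>> drive_tool --series '[-1,0.8,0,0.6,0,0,0,-1,0,0,0,0,0,0]'

```text
t: 14.42
eef_pos: [0.5551, -0.1981, 0.0587]
tool_rot: [0.461, -0.013, 0.887, 0.012]
contact_force: [0.1, 0.6, -2.2]
gripper_width: 0.626
```

>>> drive_tool --series '[-1,0.8,0,0.6,0,0,0,-1,0,0,0,0,0,0]'

```text
t: 14.68
eef_pos: [0.5552, -0.1981, 0.0583]
tool_rot: [0.462, -0.013, 0.887, 0.012]
contact_force: [-3.2, 1.3, 3.1]
gripper_width: 0.621
```

Contact: Fz went from -2.5 to +3.1 N. Time to release.

>>> drive_tool --series '[0.35,0,0,0,0,0,0,0.5,0,0,0,0,0,0,0.8,0,0,0,0,0,0,1,0,0,0,0,0,0,1,0,0,0,0,0,0,1,0,0,0,0,0,0]'

```text
t: 15.42
eef_pos: [0.5551, -0.1981, 0.0578]
tool_rot: [0.461, -0.013, 0.887, 0.012]
contact_force: [0.2, 0.7, 0.2]
gripper_width: 1.001
```

```bash
python3 -c "
from h import *
togo((555,-198,58),2.4,-55)
c=cam('scene'); u,v=proj(c,[.554,-.198,.05])[0].astype(int); cv2.imwrite('pics/rel.png',cv2.resize(c['pixels'][v-50:v+50,u-60:u+60],None,fx=5,fy=5,interpolation=cv2.INTER_CUBIC))"
```

```text
t 15.43 tcp [ 555.1 -198.1   57.8] q [ 0.22  0.72  0.24  2.42  3.68  1.02 -1.76] w 1.001 F [0.2 0.7 0.2]
shift(cur axes) [-0.1  0.1 -0.2] turn [-0.001 -0.001 -0.012]
```

View pics/rel.png

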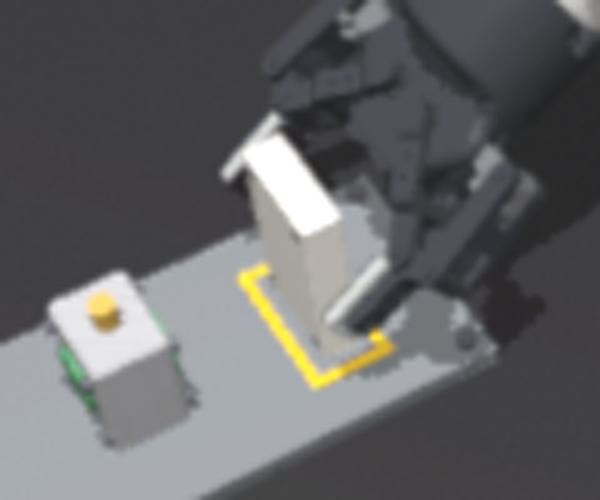

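```bash
python3 - <<'E'
from h import *; from plan import *
q0=np.array(bot.get_obs()["q"]);p0,B=F(q0)
for nm,d in(("back",[0,0,-.02]),("up+back",[-.010,0,-.02])):
    q=q0.copy();p=p0.copy()
    for k in range(6):
        p=p+B.apply(d); q,e=track(q,p,B); print(nm,np.round(p,3),np.round(q,2),e.max().round(4))
E
```

```text
back [ 0.539 -0.199  0.069] [ 0.24  0.69  0.25  2.43  3.71  1.02 -1.75] 0.022
back [ 0.522 -0.199  0.081] [ 0.26  0.65  0.25  2.43  3.73  1.02 -1.75] 0.0492
back [ 0.506 -0.2    0.092] [ 0.29  0.6   0.25  2.43  3.76  1.   -1.75] 0.0746
back [ 0.49  -0.201  0.104] [ 0.32  0.56  0.24  2.43  3.79  0.99 -1.74] 0.0979
back [ 0.473 -0.201  0.115] [ 0.36  0.5   0.22  2.43  3.83  0.96 -1.74] 0.1186
back [ 0.457 -0.202  0.127] [ 0.41  0.45  0.2   2.43  3.87  0.93 -1.75] 0.1363
up+back [ 0.545 -0.199  0.077] [ 0.23  0.66  0.25  2.43  3.71  0.99 -1.77] 0.0148
up+back [ 0.534 -0.199  0.097] [ 0.24  0.6   0.25  2.43  3.75  0.96 -1.79] 0.0338
up+back [ 0.523 -0.2    0.117] [ 0.26  0.53  0.25  2.43  3.78  0.92 -1.81] 0.0501
up+back [ 0.513 -0.2    0.136] [ 0.28  0.47  0.25  2.43  3.82  0.87 -1.83] 0.0634
up+back [ 0.502 -0.201  0.156] [ 0.3   0.39  0.24  2.43  3.87  0.82 -1.86] 0.0736
up+back [ 0.491 -0.201  0.176] [ 0.33  0.32  0.22  2.43  3.92  0.76 -1.9 ] 0.0806
```

```bash
python3 - <<'E'
from h import *; from plan import *
q0=np.array(bot.get_obs()["q"]);p0,B=F(q0)
# waypoints: world dx, dz (m), tilt change (rad)
q=q0;path=[]
for dx,dz,t in[(-.006,.005,.05),(-.012,.01,.10),(-.012,.03,.10),(-.011,.06,.09),(-.010,.09,.08),(-.01,.12,.08),(-.01,.16,.08)]:
    q,e=track(q,p0+[dx,0,dz],R.from_euler('y',t)*B); path.append(q); print(np.round(q,2),e.max().round(4))
rows2(q0,path)
E
```

```text
[ 0.21  0.67  0.25  2.42  3.72  0.93 -1.79] 0.0
[ 0.2   0.63  0.26  2.42  3.76  0.84 -1.84] 0.0
[ 0.2   0.57  0.26  2.42  3.79  0.79 -1.87] 0.0
[ 0.2   0.49  0.26  2.42  3.84  0.73 -1.92] 0.0
[ 0.21  0.41  0.25  2.41  3.89  0.67 -1.98] 0.0
[ 0.22  0.33  0.24  2.4   3.97  0.59 -2.06] 0.0
[ 0.24  0.23  0.21  2.38  4.12  0.49 -2.22] 0.0
-1, -1, 0, -8, -0, 0.05, 0 | q [ 0.21  0.67  0.25  2.42  3.72  0.93 -1.79] p [ 0.55 -0.2   0.06] turn 0.05
-1, 0, 1, -8, -0, 0.05, 0 | q [ 0.2   0.62  0.26  2.42  3.75  0.84 -1.83] p [ 0.54 -0.2   0.07] turn 0.05
-1, -15, -0, -13, -0, -0, 0 | q [ 0.2   0.57  0.26  2.42  3.79  0.79 -1.87] p [ 0.54 -0.2   0.09] turn 0.0
-1, -23, -0, -18, -0, -0.01, 0 | q [ 0.2   0.49  0.26  2.42  3.83  0.73 -1.91] p [ 0.54 -0.2   0.12] turn 0.01
-1, -24, 0, -19, -0, -0.01, 0 | q [ 0.21  0.41  0.26  2.41  3.89  0.67 -1.97] p [ 0.55 -0.2   0.15] turn 0.01
-1, -23, 0, -19, -0, -0, 0 | q [ 0.22  0.33  0.24  2.4   3.97  0.59 -2.06] p [ 0.55 -0.2   0.18] turn 0.0
-1, -31, 1, -26, -0, -0, 0 | q [ 0.23  0.23  0.21  2.38  4.12  0.49 -2.21] p [ 0.54 -0.2   0.22] turn 0.0
max dq,e,minz [0.156 0.    0.063] end q [ 0.23  0.23  0.21  2.38  4.12  0.49 -2.21] shift 40.47221268969612 turn 0.05
```

>>> drive_tool --series '[1,-1,0,-8,0,0.05,0,1,0,0,-8,0,0.05,0,1,-8,0,-6.5,0,0,0,1,-8,0,-6.5,0,0,0]'

```text
t: 15.98
eef_pos: [0.5436, -0.1987, 0.0894]
tool_rot: [0.417, -0.014, 0.909, 0.011]
contact_force: [-0.9, -0.5, -0.7]
gripper_width: 1.002
```

>>> drive_tool --series '[1,-12,0,-9,0,0,0,1,-12,0,-9,0,-0.01,0,1,-12,0,-9.5,0,0,0,1,-12,0,-9.5,0,-0.01,0,1,-23,0,-19,0,0,0,1,-31,0,-26,0,0,0,1,0,0,0,0,0,0,1,0,0,0,0,0,0]'

```text
t: 16.98
eef_pos: [0.5459, -0.1998, 0.2196]
tool_rot: [0.426, -0.014, 0.905, 0.011]
contact_force: [0.0, 0.0, 0.2]
gripper_width: 1.0
```

```bash
python3 - <<'E'
from meas import *
togo((555,-198,58),2.4,-55)
for n in("top","scene"):
    c=cam(n); u,v=proj(c,[.554,-.198,.05])[0].astype(int); im=c["pixels"][v-50:v+50,u-50:u+50].copy()
    cv2.imwrite(f"pics/e_{n}.png",cv2.resize(im,(400,400),interpolation=cv2.INTER_CUBIC))
    m=(c["pixels"].min(2)>195).astype(np.uint8); e=proj(c,[.554,-.198,.096])[0]
    for k in cv2.findContours(m,0,1)[0]:
        r=cv2.minAreaRect(k)
        if cv2.contourArea(k)>60 and np.linalg.norm(np.array(r[0])-e)<25: print(n,pose(c,k.reshape(-1,2),.096))
cv2.imwrite("pics/end.png",np.hstack([cv2.imread(f"pics/e_{n}.png") for n in("top","scene")]))
E
```

```text
t 16.98 tcp [ 545.9 -199.8  219.6] q [ 0.24  0.22  0.21  2.37  4.13  0.48 -2.22] w 1.0 F [0.  0.  0.2]
shift(cur axes) [118.7  -0.  110.1] turn [-0.001 -0.08  -0.012]
top (array([ 562.1, -208.6]), array([20.3, 48.4]), np.float32(58.8))
scene (array([ 554.3, -196.7]), array([19.7, 53.9]), np.float32(94.1))
```

View pics/end.png

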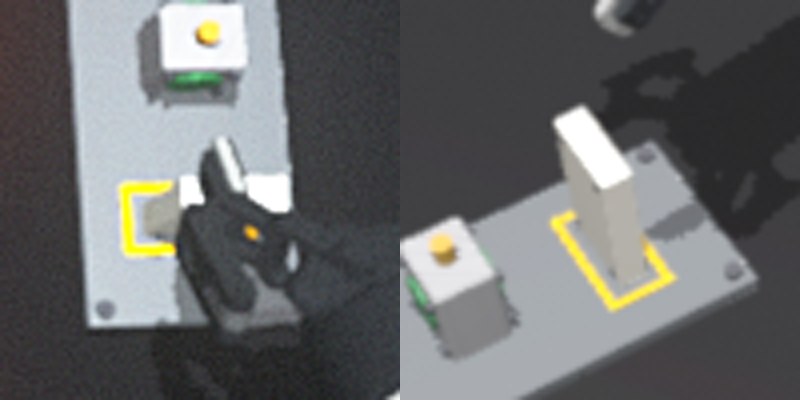

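The plate stands by itself inside the mark. In the scene view its top face, at 96 mm height, is centred at (554.3, -196.7), about 1.6 mm from the mark, and its yaw is within 2° of the bench. The top view is partly hidden by the gripper, so its box doesn't count. The gripper is clear at z 0.22 with zero force, so I hand in.

```bash
python3 -c "
from h import *
c=cam('top');print(c['pixels'][170:190,150:168].mean((0,1)))
bot.hand_in(); print('handed in')"
```

```text
[195.94722222 192.22222222 186.45555556]
the job is handed in; nothing more can be done
handed in
```

The white plate is standing upright by itself on the yellow mark, and I handed the job in at about 17 s of the 35 s allowed. I gripped it across its 54 mm width and flipped the wrist in free air to turn it upright. I then lowered it until I felt light contact (a change of about 6 N) and released it.

**Checks that passed:**
- **Position and angle:** in the scene camera the plate's top face is about 1.6 mm from the mark's centre. Its broad face is within about 2° of square to the line of sight.
- **Gripper:** it was fully open and clear at 0.22 m height, with zero force.

**Checks that were limited or inconclusive:**
- **Top camera:** the arm partly hid the plate, so its final reading (562, -209 mm, 59°) disagreed and I discarded it. The final placement rests on the scene camera alone.
- **Grey plate:** my last look gave a bright patch, probably the arm blocking the view, so its position was not confirmed. The only time the arm passed near it was the first move, about 0.25 m above the table, and no contact force showed.
- **Grip fit:** before lowering, the scene-camera overlay showed the plate 2–4 mm off my estimate of where it sat in the grip. That is why I lowered it by feel.

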